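# Loosen an unmarked turn-lock canister cap and hold it off

### The job

Lift the white plastic canister off the bench stand by its carrying handle and set it down fully home in the steel holding frame, which keeps it from turning. Nothing shows which way its black cap unlocks, so try turning it one way and, if it comes to a stop, the other way, then lift the cap straight off, a good hand's breadth above the canister. Finish still holding the cap up, upright and still in the gripper, with the canister left in the frame and the other things on the bench left where they are.

Things in the scene. Friction and masses are not known exactly. Their poses are not given: they have to be found in the camera images.
- canister: loose white plastic canister, 156 (x) by 84 (y) by 80 mm high, about 0.4 kg without the cap. Origin: centre of its underside; z up, x along its length. Its flat top is at z = 80 mm. Handle centred at x = +35 mm, cap axis at x = -40 mm (both y = 0). The weight lies nearly under the handle, about 10 mm toward the cap. Pads on its handle miss the cap (top at z = 139 mm).
- handle (a point): middle of the canister's carrying handle bar, 112 mm above the canister's underside; axes as the canister's. The straight bar runs along x: 56 mm long, 12 mm thick (y), 16 mm high, its top 8 mm above this point; 24 mm of free space between bar and canister top.
- cap: loose black round cap, 0.07 kg. Origin: centre of its lower rim, on its axis; z up. Hollow skirt 62 mm across, 36 mm high; above it a solid round grip knob 42 mm across, 36 to 59 mm above the rim. At the start the rim sits on the canister's flat top, held by a quarter-turn lock of either hand (see knob).
- knob (a point): point on the cap's axis in the grip knob, 50 mm above the cap's rim. The lock's hand is hidden and differs from run to run: the wrong way the cap turns 20 to 40 degrees, then stops hard; the right way it turns with hardly any resistance, comes free by 60 degrees and lifts straight up from 65 to 110 degrees. Turning does not raise it. Inner lugs and pin clear the neck after 30 mm of lift.
- stand: fixed aluminium bench stand, a plate 180 (x) by 108 (y) mm on four legs, top 55 mm above the worktop, raised corner angles 7 mm high; the canister stands on it at the start, lengths aligned, x the same way. Origin: centre of its underside on the worktop.
- frame: fixed steel holding frame, 178 (x) by 106 (y) mm. Origin: centre of its underside on the worktop; z up, x along its length. Floor 5 mm above the worktop; straight walls round an inside of 162 by 90 mm rise to 17 mm, above them lips splayed outward to 27 mm lead the canister in. The canister fits lengthwise, either way round.
- timer: bystander: small white timer, 66 x 66 x 20 mm, lying loose; origin at the centre of its underside
- tape_roll: bystander: roll of tape, 83 mm across, 18 mm high, lying loose; origin at the centre of its underside
- petri_dish: bystander: petri dish, 90 mm across, 12 mm high, lying loose; origin at the centre of its underside
There are look-alikes about, which are no part of the job. There is more than one size of the cap; the job needs the smallest.

How it is judged:
By the outcome, as a careful person would: the job done as asked, in the order asked, and still so for the second after the job is handed in, while the arm keeps its last pose, push and grip.
It also fails if it takes over 72 s, if anything falls off the work surface, if the arm or the gripper's body presses on something with over 40 N, if the wrist force passes 120 N, or if a joint passes its speed limit or range.

### The arm

A 7-joint arm with a two-finger parallel gripper is mounted at the origin on a cart in front of the work surface, level with it; the furniture and walls round the work are solid. World frame = base frame: x ahead of the robot, y to its left, z up, the work surface at z = 0. Lengths are in m, angles in rad, forces in N, time in s.
With the tool pointing down it reaches from about 0.425 to 0.95 m from the base axis. Payload 4.7 kg.
Tool frame: the origin (TCP) lies midway between the tips of the shut fingers; the grasp point (between the pads) lies 19 mm behind it; z points along the fingers, y is the line along which they close (so a half turn about z gives the same grasp; the last joint's range is limited). The gripper opens to 87 mm and grips with 3 to 60 N. Pads are 19 mm wide; open, the fingers measure 117 mm over their backs; the gripper's body (75 mm by 190 mm) begins 51 mm behind the grasp point.
Start: joints at [1.202, 0.469, -0.049, 1.532, 0.024, 1.141, -0.082], TCP at [0.225, -0.636, 0.223] pointing down, gripper open.
Joint ranges: [-2.59, 2.59], [-0.33, 1.99], [-1.39, 1.29], [0.1, 2.45], [-1.04, 4.18], [0.21, 1.99], [-2.66, 2.66]. Speed limits (rad/s): [2.57, 2.57, 3.14, 3.14, 3.14, 3.14, 3.14].

### API

Orientations are given as a unit quaternion [x, y, z, w].
In Python, from cell import bot gives the robot as it stands.
- The arm moves only by the tool send_rows, never from a script. Its argument "moves" is a list of rows, each a list of 7 numbers: the opening, from -1 (shut) to 1 (fully open), then the shift along the tool's x, y, z in mm, then the turn, a rotation vector about the tool's x, y, z in units of 8 degrees (1.0 is 8 degrees). In form: [[fingers, tx, ty, tz, ax, ay, az], ...]. A call has 1 to 20 rows; each row shifts and turns the commanded pose from where the row before left it, along the tool's axes as they then stand; what a row does not reach is not made up. A row lasts 1/8 s, in which the tool goes at most 62.5 mm and 10.7 degrees, less where a joint would pass 70% of its speed; a pose out of reach is approached as far as the arm can. A call with a gripper value outside its range is refused whole. The fingers move at their own pace and stop on an object; "squeeze" is the grip in N (left out, the last holds). Time passes only in rows, so rows that do not move let the fingers close. It gives the time, the measured TCP pose, the force, the opening and the grip force at its end, in the units of the state.
- bot.get_state(): the state, without advancing time (a new reading comes with each control period).
- bot.grab_frame(name): name is "side" or "top" or "wrist"; returns (picture, depth): 384x512x3 uint8, red, green, blue; 384x512 float32, m along the optical axis (not along the pixel's ray), 0 where there is no reading.
- bot.get_calibration(name): a dict with "K" (3x3 intrinsics, pixels), "D" ([k1, k2, p1, p2, k3] as OpenCV has them; the pictures are not rectified), "origin" and "orientation" of the camera in the world; the wrist camera has in their place "tool_from_camera" (4x4, takes a point from camera to tool coordinates, whose origin is the TCP and whose axes are the flange's). Camera axes: x right, y down, z forward; pixel columns grow to the right and rows downward; lengths in m; the calibration is good to about 2 mm. A picture is of the moment at which its call begins: read the wrist's pose just before it. get_calibration takes no time and is no camera call.
- bot.sign_off(): hands the job in; it is judged then, once.
The state is a dict: "time": time; "joint_pos": joint angles; "qvel": joint speeds; "tau": joint torques, N m; "tool_pos": TCP position; "ee_rot": TCP orientation; "contact_force": force on the tool from outside, world axes, zero at the start; "wrist_torque": the same for the moment, N m; "opening": finger opening in m; "grasp_force": force on a finger pad.
Only numpy, scipy, OpenCV 4.12 (cv2) and the standard library are available. Lean on these libraries where they do the work, as an engineer would, in place of code of your own. Each camera call takes 0.05 s, during which the arm holds its last target. There are 200 camera calls.

## Working session

There is one attempt and no reset: what is moved stays moved. The work goes in short steps, Python scripts to look and compute and a tool call to move; the robot and the scene stay as the last step left them, time stands still between calls to the robot, and variables do not carry over. Pictures are saved under pics/ and viewed, at most 10 in all, crops included, and the job is handed in when it is done.

Besides the shell and the picture viewer there is one more tool, called after "Request:" as name(argument=value, ...) on one line, values as JSON. send_rows: Moves the arm, as the interface text tells. Its arguments: {"type":"object","properties":{"moves":{"type":"array"},"squeeze":{"type":"number"}},"required":["moves"]}

```bash
ls; mkdir -p pics
python3 - <<'E'
from cell import bot
import cv2,numpy as np,pickle
s=bot.get_state();print({k:np.round(v,3).tolist() for k,v in s.items()})
d={}
for n in("top","side","wrist"):
    im,dp=bot.grab_frame(n);c=bot.get_calibration(n);d[n]=(im,dp,c,s)
    cv2.imwrite(f"pics/{n}0.png",im[:,:,::-1]);print(n,{k:np.round(v,4).tolist() for k,v in c.items()},(dp>0).mean())
pickle.dump(d,open("f0.pkl","wb"))
E
```

```text
pics
{'time': 0.0, 'joint_pos': [1.202, 0.469, -0.049, 1.534, 0.024, 1.141, -0.082], 'qvel': [-0.001, -0.001, 0.001, 0.001, 0.002, 0.0, -0.001], 'tau': [0.0, -50.796, -0.08, -23.615, -0.061, 0.038, 0.0], 'tool_pos': [0.225, -0.636, 0.221], 'ee_rot': [0.986, 0.169, -0.0, -0.001], 'contact_force': [0.414, -0.325, 0.079], 'wrist_torque': [-0.014, -0.006, 0.018], 'grasp_force': 0.0, 'opening': 0.087}
top {'K': [[398.384, 0.0, 253.5234], [0.0, 398.384, 197.0755], [0.0, 0.0, 1.0]], 'D': [-0.0967, 0.0, 0.0, 0.0, 0.0], 'origin': [0.3548, -0.05, 1.3348], 'orientation': [-0.696, 0.7154, -0.0412, 0.0458]} 0.9958597819010416
side {'K': [[471.8165, 0.0, 251.2415], [0.0, 471.8165, 188.942], [0.0, 0.0, 1.0]], 'D': [-0.1844, 0.0, 0.0, 0.0, 0.0], 'origin': [0.5155, -1.2645, 0.9772], 'orientation': [0.8867, 0.0081, -0.0072, -0.4623]} 0.9958902994791666
wrist {'K': [[344.2744, 0.0, 251.825], [0.0, 344.2744, 188.2236], [0.0, 0.0, 1.0]], 'D': [-0.1065, 0.0, 0.0, 0.0, 0.0], 'tool_from_camera': [[-0.0005, -0.9602, -0.2792, 0.077], [1.0, -0.0005, -0.0001, -0.0001], [-0.0001, -0.2792, 0.9602, -0.1629], [0.0, 0.0, 0.0, 1.0]]} 0.9960123697916666
```

View pics/top0.png

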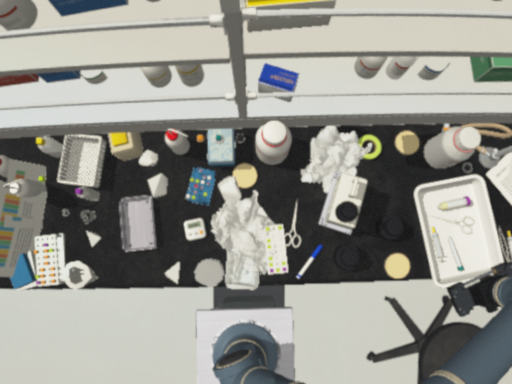

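View pics/side0.png

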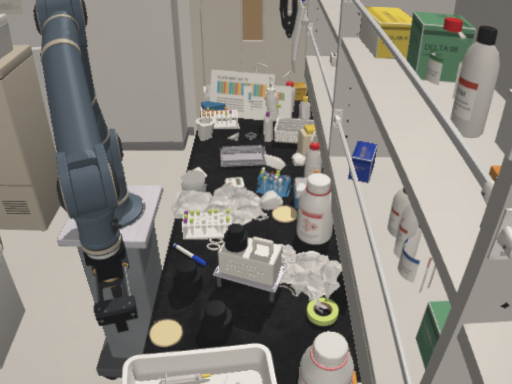

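The top view shows the canister on the stand near (345,202), with its cap at (347,210) and its handle at about (353,187). The steel frame is near (138,222). Loose black caps are at about (352,256) and (392,228), dark on the dark bench. The side view shows the canister at (250,258), its cap at (236,238), and the loose caps at (187,273) and (214,320).

```bash
cat > h.py <<'E'
import numpy as np,cv2
from scipy.spatial.transform import Rotation as R
def pose(c,s=None):
    if "origin" in c: return R.from_quat(c["orientation"]).as_matrix(),np.array(c["origin"])
    T=np.array(c["tool_from_camera"]);Q=R.from_quat(s["ee_rot"]).as_matrix()
    return Q@T[:3,:3],Q@T[:3,3]+np.array(s["tool_pos"])
def cloud(dp,c,s=None):
    h,w=dp.shape;u,v=np.meshgrid(np.arange(w),np.arange(h))
    n=cv2.undistortPoints(np.stack([u,v],-1).reshape(-1,1,2).astype(float),np.array(c["K"]),np.array(c["D"]))[:,0]
    P=np.c_[n,np.ones(len(n))]*dp.reshape(-1,1);Rm,t=pose(c,s)
    return (P@Rm.T+t).reshape(h,w,3)
def ray(px,c,s=None):
    n=cv2.undistortPoints(np.array(px,float).reshape(-1,1,2),np.array(c["K"]),np.array(c["D"]))[:,0]
    Rm,t=pose(c,s);return t,np.c_[n,np.ones(len(n))]@Rm.T
def onplane(px,z,c,s=None):
    t,d=ray(px,c,s);return t+d*((z-t[2])/d[:,2])[:,None]
def proj(X,c,s=None):
    Rm,t=pose(c,s);P=(np.array(X,float).reshape(-1,3)-t)@Rm
    return cv2.projectPoints(P,np.zeros(3),np.zeros(3),np.array(c["K"]),np.array(c["D"]))[0][:,0]
E
python3 - <<'E'
import pickle,cv2,numpy as np
from h import *
d=pickle.load(open("f0.pkl","rb"))
def crop(n,x,y,w,h,f): return cv2.resize(d[n][0][y:y+h,x:x+w,::-1],None,fx=f,fy=f,interpolation=cv2.INTER_CUBIC)
a=np.hstack([crop("top",295,160,100,75,4),crop("top",90,185,100,75,4)])
b=np.hstack([crop("side",190,210,100,75,4),crop("side",195,120,100,75,4)])
cv2.imwrite("pics/crop.png",np.vstack([a,b]))
C=cloud(d["top"][1],d["top"][2]);S=cloud(d["side"][1],d["side"][2])
for p in[(347,210),(353,187),(345,202),(138,222),(352,256),(392,228),(82,160),(230,230),(245,200),(160,80),(300,110),(235,100),(272,140),(330,150)]:print("top",p,C[p[1],p[0]].round(3))
for p in[(236,238),(262,248),(187,273),(214,320),(242,156)]:print("side",p,S[p[1],p[0]].round(3))
E
```

```text
top (347, 210) [ 0.451 -0.313  0.195]
top (353, 187) [ 0.52  -0.339  0.177]
top (345, 202) [ 0.477 -0.314  0.17 ]
top (138, 222) [0.445 0.347 0.009]
top (352, 256) [ 0.315 -0.349  0.075]
top (392, 228) [ 0.399 -0.481  0.08 ]
top (82, 160) [0.666 0.55  0.005]
top (230, 230) [0.41  0.036 0.033]
top (245, 200) [ 0.504 -0.016  0.057]
top (160, 80) [0.821 0.207 0.288]
top (300, 110) [ 0.737 -0.184  0.241]
top (235, 100) [ 0.722 -0.005  0.373]
top (272, 140) [ 0.658 -0.103  0.215]
top (330, 150) [ 0.665 -0.302  0.044]
side (236, 238) [ 0.452 -0.339  0.175]
side (262, 248) [ 0.52  -0.331  0.134]
side (187, 273) [ 0.319 -0.366  0.072]
side (214, 320) [ 0.404 -0.519  0.064]
side (242, 156) [0.439 0.357 0.005]
```

View pics/crop.png

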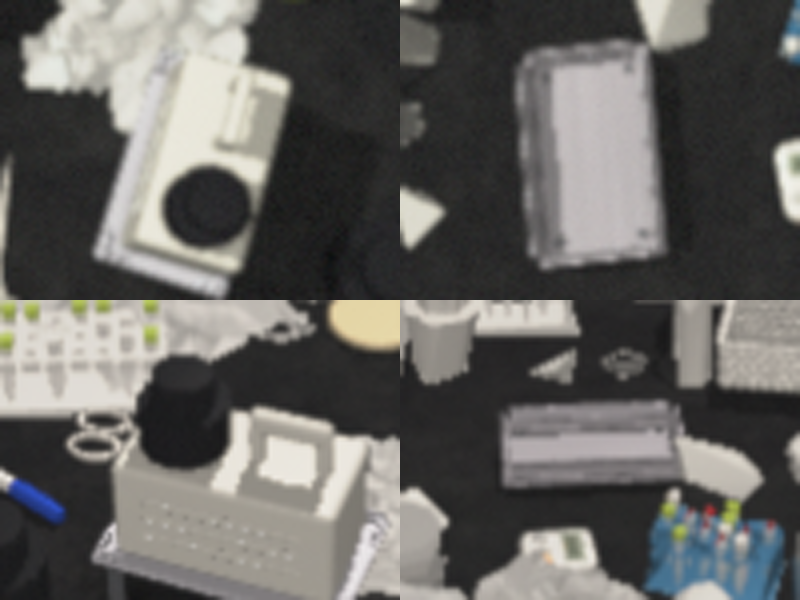

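The crop's top left shows the canister, with its cap at (206,205), which is full-frame (347,211). The handle bar is at (235,105), full-frame (354,186). The top right shows the frame centred near (598,152), full-frame (139,223).

Cap candidates:
- **(347,210):** on the canister, with its top at z 0.195, which matches 55+139 mm. This is the smallest and the one to use.
- **(352,256) and (392,228):** larger loose caps standing on the bench, so not the target.

Next I fit both poses.

Run:
```python
import pickle,cv2,numpy as np
from h import *
d=pickle.load(open("f0.pkl","rb"))
C=cloud(d["top"][1],d["top"][2]);S=cloud(d["side"][1],d["side"][2])
def rect(C,z0,z1,x0,x1,y0,y1,nm):
    m=(C[...,2]>z0)&(C[...,2]<z1)&(C[...,0]>x0)&(C[...,0]<x1)&(C[...,1]>y0)&(C[...,1]<y1)
    P=C[m];r=cv2.minAreaRect((P[:,:2]*1000).astype(np.float32));print(nm,m.sum(),r,np.median(P,0).round(4))
for n,c in(("top",C),("side",S)):
    rect(c,.128,.145,.38,.6,-.45,-.22,n+" can top")
    rect(c,.160,.180,.49,.58,-.40,-.28,n+" handle")
    rect(c,.188,.200,.4,.49,-.38,-.25,n+" knob")
    rect(c,.020,.034,.33,.545,.27,.43,n+" lip")
    rect(c,.003,.034,.33,.545,.27,.43,n+" frame")
m=(C[...,2]>.1)&(C[...,0]<.75)
# obstacle height profile
for x in np.arange(.3,.8,.05):
    print(round(x,2),[round(float(np.nanmax(np.where((abs(C[...,0]-x)<.025)&(abs(C[...,1]-y)<.05),C[...,2],0))),2) for y in np.arange(-.5,.61,.1)])
```

```text
top can top 878 ((487.7657470703125, -332.37530517578125), (83.10560607910156, 154.20840454101562), 71.02233123779297) [ 0.5023 -0.3301  0.136 ]
top handle 85 ((518.5534057617188, -341.87042236328125), (13.207018852233887, 53.60924530029297), 71.79610443115234) [ 0.5189 -0.3406  0.1751]
top knob 150 ((449.64898681640625, -319.4700012207031), (39.250732421875, 37.143409729003906), 32.22825241088867) [ 0.4502 -0.3184  0.195 ]
top lip 328 ((441.317626953125, 337.70513916015625), (177.96182250976562, 125.24982452392578), 4.336824893951416) [0.4378 0.3545 0.0261]
top frame 1866 ((437.5419921875, 349.90496826171875), (214.49896240234375, 159.82339477539062), 0.06514295190572739) [0.4396 0.3489 0.0069]
side can top 899 ((488.79400634765625, -334.2967224121094), (87.80187225341797, 155.57720947265625), 71.8740463256836) [ 0.502  -0.3518  0.1352]
side handle 139 ((521.342529296875, -344.33935546875), (16.694873809814453, 54.756404876708984), 71.55255889892578) [ 0.5223 -0.3466  0.1722]
side knob 157 ((450.3418273925781, -319.90716552734375), (41.88212203979492, 40.36815643310547), 22.17552757
[... 379 characters left out ...]
13, 0.08]
0.35 [0.05, 0.08, 0.08, 0.02, 1.33, 0.07, 0.05, 0.01, 0.03, 0.03, 0.01, 0.08]
0.4 [0.09, 0.13, 0.18, 0.01, 0.08, 0.06, 0.06, 0.03, 0.03, 0.03, 0.03, 0.07]
0.45 [0.08, 0.14, 0.2, 0.01, 0.06, 0.07, 0.06, 0.03, 0.03, 0.03, 0.17, 0.01]
0.5 [0.01, 0.14, 0.18, 0.01, 0.05, 0.06, 0.07, 0.07, 0.06, 0.03, 0.17, 0.01]
0.55 [0.01, 0.18, 0.18, 0.06, 0.04, 0.06, 0.07, 0.07, 0.06, 0.03, 0.13, 0.01]
0.6 [0.01, 0.06, 0.06, 0.05, 0.01, 0.05, 0.07, 0.07, 0.04, 0.01, 0.06, 0.11]
0.65 [0.03, 0.06, 0.06, 0.17, 0.22, 0.08, 0.08, 0.11, 0.11, 0.11, 0.06, 0.06]
0.7 [0.62, 0.62, 0.62, 0.62, 0.73, 0.81, 0.6, 0.6, 0.6, 0.6, 0.6, 0.37]
0.75 [0.74, 0.74, 0.74, 0.74, 0.75, 0.76, 0.73, 0.73, 0.73, 0.73, 0.6, 0.38]
```

```bash
cat >> h.py <<'E'
def go(target,yaw,s=None):
    "shift (mm, tool axes now) and turn (units about tool z) to reach world point, tool x at world yaw deg, tool down"
    from cell import bot
    s=s or bot.get_state();Q=R.from_quat(s["ee_rot"])
    y=np.radians(yaw);x=np.array([np.cos(y),np.sin(y),0]);z=np.array([0,0,-1.]);T=R.from_matrix(np.c_[x,np.cross(z,x),z])
    print("shift",(Q.inv().apply(np.array(target)-s["tool_pos"])*1000).round(1),"turn",(np.degrees((Q.inv()*T).as_rotvec())/8).round(3))
E
python3 -c "
from h import *
go([.512,-.340,.30],-18.6)"
```

```text
shift [ 369.4 -183.5  -78. ] turn [-1.000e-02  4.000e-03  4.759e+00]
```

Request:
send_rows(moves=[[1,10,-5,-30,0,0,0],[1,30,-15,-30,0,0,0],[1,40,-20,-18,0,0,0],[1,40,-20,0,0,0,0],[1,40,-20,0,0,0,0],[1,40,-20,0,0,0,0],[1,40,-20,0,0,0,0],[1,40,-20,0,0,0,0],[1,40,-20,0,0,0,0],[1,30,-15,0,0,0,0.75],[1,19.4,-8.5,0,0,0,1],[1,0,0,0,0,0,1],[1,0,0,0,0,0,1],[1,0,0,0,0,0,1],[1,0,0,0,0,0,0]])

```text
time: 2.02
tool_pos: [0.5134, -0.3418, 0.3003]
ee_rot: [0.987, -0.16, -0.0, -0.0]
contact_force: [0.2, 0.4, -0.4]
opening: 0.0871
grasp_force: 0.0
```

```bash
cat >> h.py <<'E'
def snap(n,save):
    from cell import bot;import pickle
    s=bot.get_state();im,dp=bot.grab_frame(n);c=bot.get_calibration(n)
    pickle.dump((im,dp,c,s),open(save+".pkl","wb"));cv2.imwrite(f"pics/{save}.png",im[:,:,::-1]);return im,cloud(dp,c,s),c,s
def rect(C,z0,z1,x0,x1,y0,y1,nm):
    m=(C[...,2]>z0)&(C[...,2]<z1)&(C[...,0]>x0)&(C[...,0]<x1)&(C[...,1]>y0)&(C[...,1]<y1)
    P=C[m];print(nm,m.sum(),cv2.minAreaRect((P[:,:2]*1000).astype(np.float32)),np.median(P,0).round(4))
E
python3 - <<'E'
from h import *
im,C,c,s=snap("wrist","w1")
rect(C,.128,.145,.38,.6,-.45,-.22,"can top")
rect(C,.165,.185,.48,.58,-.40,-.28,"handle")
rect(C,.185,.204,.4,.49,-.38,-.25,"knob")
print(np.round(s["joint_pos"],3))
E
```

```text
can top 8076 ((489.1083679199219, -331.6427307128906), (84.33348083496094, 153.1148223876953), 71.08673095703125) [ 0.5136 -0.3429  0.1356]
handle 888 ((510.3622741699219, -336.7707824707031), (19.165481567382812, 79.309326171875), 61.41312026977539) [ 0.5216 -0.3429  0.1751]
knob 1148 ((459.2759704589844, -321.2324523925781), (43.519142150878906, 24.170001983642578), 71.66493225097656) [ 0.459  -0.3217  0.1945]
[ 0.594  0.322 -0.1    1.573  0.033  1.249 -1.403]
```

View pics/w1.png

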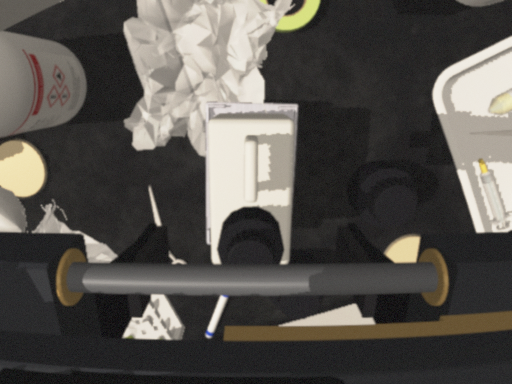

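The wrist view shows the handle bar at (250,170), in line with the tool, and the cap just in front of the fingers at (250,240). All three cameras agree on the pose, and the bar top is at z 0.175.

```bash
python3 -c "
from h import *
go([.5115,-.3397,.148],-18.6)"
```

```text
shift [ -2.4  -1.4 152.3] turn [-0.     0.004  0.027]
```

Request:
send_rows(moves=[[1,-2.4,-1.4,20,0,0,0.03],[1,0,0,30,0,0,0],[1,0,0,30,0,0,0],[1,0,0,30,0,0,0],[1,0,0,25,0,0,0],[1,0,0,12,0,0,0],[1,0,0,5,0,0,0],[1,0,0,0,0,0,0],[0,0,0,0,0,0,0],[-0.4,0,0,0,0,0,0],[-0.7,0,0,0,0,0,0],[-1,0,0,0,0,0,0],[-1,0,0,0,0,0,0],[-1,0,0,0,0,0,0],[-1,0,0,0,0,0,0],[-1,0,0,0,0,0,0]], squeeze=35)

```text
time: 4.08
tool_pos: [0.5117, -0.3399, 0.1485]
ee_rot: [0.987, -0.163, -0.0, 0.0]
contact_force: [-0.4, -0.1, -0.3]
opening: 0.0151
grasp_force: 0.0
```

Request:
send_rows(moves=[[-1,0,0,0,0,0,0],[-1,0,0,0,0,0,0],[-1,0,0,0,0,0,0],[-1,0,0,0,0,0,0]])

```text
time: 4.58
tool_pos: [0.5117, -0.3401, 0.1485]
ee_rot: [0.987, -0.163, 0.0, 0.0]
contact_force: [-0.3, -0.7, -1.4]
opening: 0.012
grasp_force: 35.0
```

Request:
send_rows(moves=[[-1,0,0,-3,0,0,0],[-1,0,0,-8,0,0,0],[-1,0,0,-15,0,0,0],[-1,0,0,-20,0,0,0],[-1,0,0,-20,0,0,0],[-1,0,0,-15,0,0,0],[-1,0,0,-9,0,0,0],[-1,0,0,0,0,0,0],[-1,0,0,0,0,0,0]])

```text
time: 5.7
tool_pos: [0.5112, -0.3396, 0.2377]
ee_rot: [0.987, -0.163, -0.001, -0.0]
contact_force: [-0.2, -0.3, -5.9]
opening: 0.0116
grasp_force: 35.0
```

```bash
python3 -c "
from h import *
go([.43,.17,.25],0)
im,C,c,s=snap('wrist','w2')"
```

```text
shift [-240.9 -456.3  -11.7] turn [-0.004  0.011 -2.346]
```

Request:
send_rows(moves=[[-1,-4,-8,-6,0,0,0],[-1,-10,-18,-5.7,0,0,0],[-1,-16,-30,0,0,0,0],[-1,-18,-35,0,0,0,0],[-1,-18,-35,0,0,0,0],[-1,-18,-35,0,0,0,0],[-1,-18,-35,0,0,0,0],[-1,-18,-35,0,0,0,0],[-1,-18,-35,0,0,0,0],[-1,-18,-35,0,0,0,0],[-1,-18,-35,0,0,0,0],[-1,-18,-35,0,0,0,0],[-1,-18,-35,0,0,0,0],[-1,-15,-26,0,0,0,0],[-1,-10.9,-17.3,0,0,0,-0.3],[-1,-5,-9,0,0,0,-0.5],[-1,0,0,0,0,0,-0.7],[-1,0,0,0,0,0,-0.6],[-1,0,0,0,0,0,-0.25],[-1,0,0,0,0,0,0]])

```text
time: 8.25
tool_pos: [0.4305, 0.1714, 0.2504]
ee_rot: [1.0, 0.0, 0.0, 0.0]
contact_force: [0.3, -0.0, -5.9]
opening: 0.0118
grasp_force: 35.0
```

Run:
```python
from h import *
im,C,c,s=snap("wrist","w3")
print(np.round(s["tool_pos"],4),np.round(s["ee_rot"],4),np.round(s["joint_pos"],3),s["contact_force"])
```

```text
[0.4305 0.1714 0.2504] [1.e+00 0.e+00 1.e-04 2.e-04] [-0.004  0.127 -0.507  1.955  0.07   1.077 -2.111] [ 0.28872064 -0.01734903 -5.91319782]
```

View pics/w3.png

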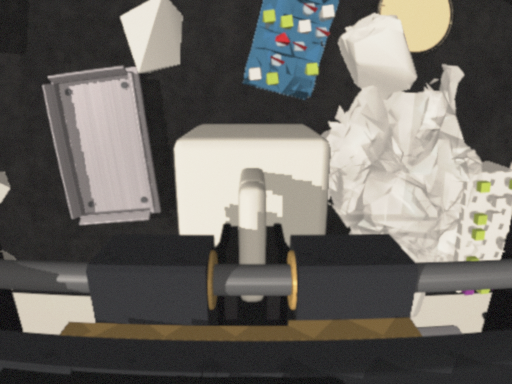

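The wrist view shows the frame at the left. Its four floor holes are near (69,90), (125,85), (91,204) and (144,198). The canister hangs straight, with the bar at (251,195).

Run:
```python
from h import *
import pickle
im,dp,c,s=pickle.load(open("w3.pkl","rb"));C=cloud(dp,c,s)
P=onplane([(69,90),(125,85),(91,204),(144,198)],.005,c,s);print(P.round(4),P.mean(0).round(4))
for z0,z1 in((.019,.032),(.022,.03)):
    m=(C[...,2]>z0)&(C[...,2]<z1);m[:,165:]=0;m[:72,120:]=0;m[:60]=0;m[:, :35]=0;m[228:]=0
    Q=C[m][:,:2]*1000;print(m.sum(),cv2.minAreaRect(Q.astype(np.float32)),C[m][:,2].max())
m=abs(C[...,2]-.005)<.003;m&=im.mean(-1)>110;m[:,165:]=0;m[:72,120:]=0;m[:60]=0;m[:,:35]=0;m[228:]=0
print("floor",m.sum(),cv2.minAreaRect((C[m][:,:2]*1000).astype(np.float32)),np.median(C[m],0))
cv2.imwrite("pics/w3c.png",cv2.resize(im[50:240,20:190,::-1],None,fx=3,fy=3,interpolation=cv2.INTER_CUBIC))
```

```text
[[0.5103 0.3884 0.005 ]
 [0.5139 0.319  0.005 ]
 [0.3679 0.3779 0.005 ]
 [0.3761 0.3072 0.005 ]] [0.442  0.3481 0.005 ]
3198 ((441.5948486328125, 348.2637939453125), (179.36062622070312, 108.45862579345703), 4.872530937194824) 0.030626751407678066
2464 ((441.5948486328125, 348.2637939453125), (179.36062622070312, 108.45862579345703), 4.872530937194824) 0.02997552451068547
floor 9259 ((438.017822265625, 356.62139892578125), (171.07354736328125, 122.18692779541016), 4.927430629730225) [0.44630083 0.34737086 0.00573794]
```

View pics/w3c.png

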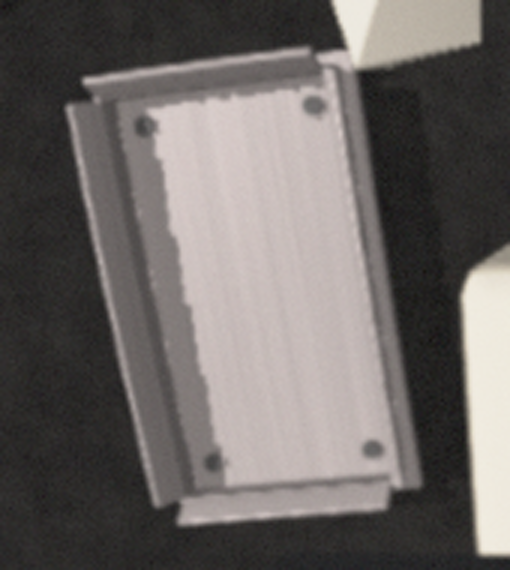

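Run:
```python
from h import *
import pickle
im,dp,c,s=pickle.load(open("w3.pkl","rb"));C=cloud(dp,c,s);t=np.array(s["tool_pos"])
L=(C-t)*1000  # yaw 0: tool x = world x
m=(L[...,2]>-22)&(L[...,2]<-6)&(abs(L[...,1])<60)&(L[...,0]>-20)&(L[...,0]<80);m[:110]=0;m[232:]=0
P=L[m];A=np.c_[P[:,:2],np.ones(len(P))];k,_,_,_=np.linalg.lstsq(A,P[:,2],rcond=None)
print(m.sum(),"plane",k,"x pct",np.percentile(P[:,0],[98,99,99.8]),"y",np.percentile(P[:,1],[.5,2,98,99.5]))
for lo,hi in((5,20),(20,35),(35,48)):
    q=P[(P[:,0]>lo)&(P[:,0]<hi)];print(lo,np.percentile(q[:,1],[1,99]))
for v in(150,180,210):
    r=im[v].astype(int).mean(-1);g=np.diff(r);print(v,150+np.argmax(g[150:220]),300+np.argmin(g[300:350]))
y=np.radians(4.8);u=np.array([np.cos(y),np.sin(y)]);o=np.array([.4417,.3482])
go([*(o+.0246*u),.17],4.8)
```

```text
12600 plane [-3.35615080e-02 -1.19222418e-03 -1.21921302e+01] x pct [52.21660905 52.47797269 52.64001008] y [-41.00549173 -39.17167989  39.54639676  41.33356667]
5 [-40.4399458   40.68270556]
20 [-40.23705903  40.63840337]
35 [-40.04772899  40.41401671]
150 173 326
180 174 336
210 177 326
shift [  35.6 -178.9   80.3] turn [ 0.002 -0.002 -0.601]
```

Request:
send_rows(moves=[[-1,2,-10,0,0,0,0],[-1,4,-20,0,0,0,0],[-1,6,-30,0,0,0,0],[-1,7,-35,0,0,0,0],[-1,7,-35,0,0,0,0],[-1,5,-25,0,0,0,0],[-1,3,-15,0,0,0,0],[-1,1.6,-8.9,0,0,0,0],[-1,0,0,0,0,0,-0.3],[-1,0,0,0,0,0,-0.3],[-1,0,0,15,0,0,0],[-1,0,0,25,0,0,0],[-1,0,0,25,0,0,0],[-1,0,0,15,0,0,0],[-1,0,0,0,0,0,0],[-1,0,0,0,0,0,0]])

```text
time: 10.3
tool_pos: [0.4668, 0.3509, 0.1711]
ee_rot: [0.999, 0.042, 0.001, -0.001]
contact_force: [0.2, 0.5, -5.2]
opening: 0.0116
grasp_force: 35.0
```

Run:
```python
from h import *
y=np.radians(4.8);u=np.array([np.cos(y),np.sin(y)]);o=np.array([.4417,.3482])
go([*(o+.0246*u),.0985],4.8)
im,C,c,s=snap("wrist","w4")
import pickle
def plane(f):
    im,dp,c,s=pickle.load(open(f,"rb"));C=cloud(dp,c,s)
    L=R.from_quat(s["ee_rot"]).inv().apply((C-np.array(s["tool_pos"])).reshape(-1,3)).reshape(C.shape)*1000;return L,s
L,s=plane("w4.pkl")
m=(L[...,2]<22)&(L[...,2]>6)&(abs(L[...,1])<60)&(abs(L[...,1])>12)&(L[...,0]>-20)&(L[...,0]<80);m[232:]=0
P=L[m];print(np.linalg.lstsq(np.c_[P[:,:2],np.ones(len(P))],P[:,2],rcond=None)[0])
L,s=plane("w1.pkl");m=(L[...,2]<180)&(L[...,2]>150)&(abs(L[...,1])<40)&(abs(L[...,1])>12)&(L[...,0]>-20)&(L[...,0]<45);m[232:]=0
P=L[m];print(np.linalg.lstsq(np.c_[P[:,:2],np.ones(len(P))],P[:,2],rcond=None)[0])
m=np.zeros(C.shape[:2],bool);m=(C[...,2]>.019)&(C[...,2]<.032)&(C[...,0]>.34)&(C[...,0]<.545)&(C[...,1]>.27)&(C[...,1]<.425)
print(m.sum(),cv2.minAreaRect((C[m][:,:2]*1000).astype(np.float32)))
```

```text
shift [-0.7  0.7 72.6] turn [-0.007 -0.011  0.001]
[ 3.17093348e-02 -1.06103594e-03  1.23443155e+01]
[6.11556077e-04 5.46037310e-03 1.64547863e+02]
1234 ((520.8223266601562, 347.96533203125), (29.446712493896484, 121.98062896728516), 9.935258865356445)
```

View pics/w4.png

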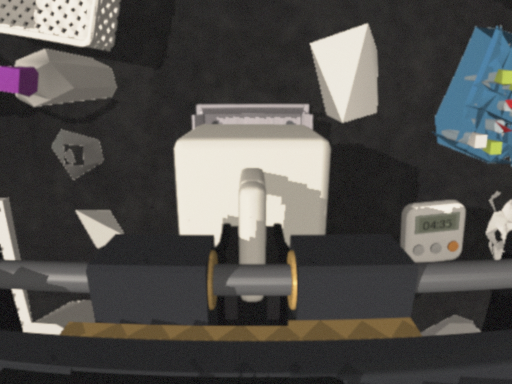

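The view shows the canister centred over the frame, whose far lip runs from (197,108) to (312,108). Its front end sags about 1.8°, so I level it and then descend.

Request:
send_rows(moves=[[-1,0,1,0,0,0.12,0],[-1,0,0,0,0,0.105,0],[-1,-0.3,0,8,0,0,0],[-1,-0.4,0,12,0,0,0],[-1,-0.4,0,12,0,0,0],[-1,-0.4,0,12,0,0,0],[-1,-0.2,0,6,0,0,0],[-1,0,0,0,0,0,0],[-1,0,0,0,0,0,0]])

```text
time: 11.48
tool_pos: [0.4665, 0.3498, 0.1206]
ee_rot: [0.999, 0.042, 0.016, -0.001]
contact_force: [-0.3, 0.3, -5.9]
opening: 0.0117
grasp_force: 35.0
```

Request:
send_rows(moves=[[-1,-0.1,0,3,0,0,0],[-1,-0.1,0,3,0,0,0],[-1,-0.1,0,3,0,0,0],[-1,-0.1,0,3,0,0,0],[-1,-0.1,0,2,0,0,0],[-1,0,0,2,0,0,0],[-1,0,0,0,0,0,0],[-1,0,0,0,0,0,0]])

```text
time: 12.48
tool_pos: [0.4662, 0.3494, 0.1043]
ee_rot: [0.999, 0.042, 0.016, -0.001]
contact_force: [-1.0, 0.6, -4.5]
opening: 0.0115
grasp_force: 35.0
```

Request:
send_rows(moves=[[-1,-0.05,0,1.5,0,0,0],[-1,-0.05,0,1.5,0,0,0],[-1,-0.05,0,1,0,0,0],[-1,0,0,1,0,0,0],[-1,0,0,0,0,0,0],[-1,0,0,0,0,0,0]])

```text
time: 13.22
tool_pos: [0.4676, 0.3497, 0.1002]
ee_rot: [0.999, 0.042, 0.017, -0.001]
contact_force: [5.5, -0.9, 2.8]
opening: 0.0113
grasp_force: 35.0
```

Request:
send_rows(moves=[[-1,1,0,0,0,0,0],[-1,0.5,0,1,0,0,0],[-1,0,0,0.7,0,0,0],[-1,0,0,0,0,0,0],[-1,0,0,0,0,0,0]])

```text
time: 13.85
tool_pos: [0.4687, 0.3501, 0.0985]
ee_rot: [0.999, 0.042, 0.017, -0.001]
contact_force: [5.6, -1.0, 6.3]
opening: 0.0118
grasp_force: 35.0
```

Run:
```python
from h import *
im,C,c,s=snap("wrist","w5")
q=R.from_quat(s["ee_rot"]).as_matrix()[:,0];q[2]=0;q/=np.linalg.norm(q);v=np.array([-q[1],q[0],0])
D=C-np.array(s["tool_pos"]);X=(D@q)*1000;Y=(D@v)*1000;Z=C[...,2]*1000
m=(Z>75)&(Z<95)&(abs(Y)<60)&(abs(Y)>12)&(X>-20)&(X<80);m[232:]=0
print(m.sum(),np.linalg.lstsq(np.c_[X[m],Y[m],np.ones(m.sum())],Z[m],rcond=None)[0],np.median(Z[m]))
```

```text
9758 [-3.38397360e-02 -5.43880301e-04  8.62163936e+01] 85.59923926203598
```

Run:
```python
from h import *
o=[]
for n in("top","side"):
    im,C,c,s=snap(n,n+"5")
    y=np.radians(4.8);u=np.array([np.cos(y),np.sin(y)]);D=C[...,:2]-np.array([.4417,.3482]);X=D@u*1000;Y=(D@np.array([-u[1],u[0]]))*1000;Z=C[...,2]*1000
    m=(Z>76)&(Z<98)&(abs(Y)<48)&(X>-90)&(X<90)
    k=np.linalg.lstsq(np.c_[X[m],Y[m],np.ones(m.sum())],Z[m],rcond=None)[0];print(n,m.sum(),k,np.percentile(X[m],[1,99]),np.percentile(Y[m],[1,99]))
    for a,b in((-80,-60),(-60,-20),(-20,20),(20,60),(60,80)):
        q=m&(X>a)&(X<b);print(a,q.sum(),np.median(Z[q]) if q.sum() else 0)
    x,y0=(100,170) if n=="top" else(195,95)
    o.append(cv2.resize(im[y0:y0+90,x:x+80,::-1],None,fx=5,fy=5,interpolation=cv2.INTER_CUBIC))
cv2.imwrite("pics/c5.png",np.hstack(o))
```

```text
top 142 [-1.45419591e-02  1.44080394e-01  8.95362581e+01] [-30.8870849   74.95562979] [-44.51812345 -12.98635486]
-80 0 0
-60 16 83.74344151733726
-20 58 85.24650013545798
20 58 85.73633885875554
60 10 84.77560116318783
side 345 [-1.40960197e-02  1.03548179e-02  8.44603236e+01] [-75.1114006   78.25721308] [-47.23433589  34.35575355]
-80 38 82.84623610072933
-60 67 85.33524029926531
-20 93 83.25390998677562
20 97 83.53870340848812
60 49 83.58557586935123
```

View pics/c5.png

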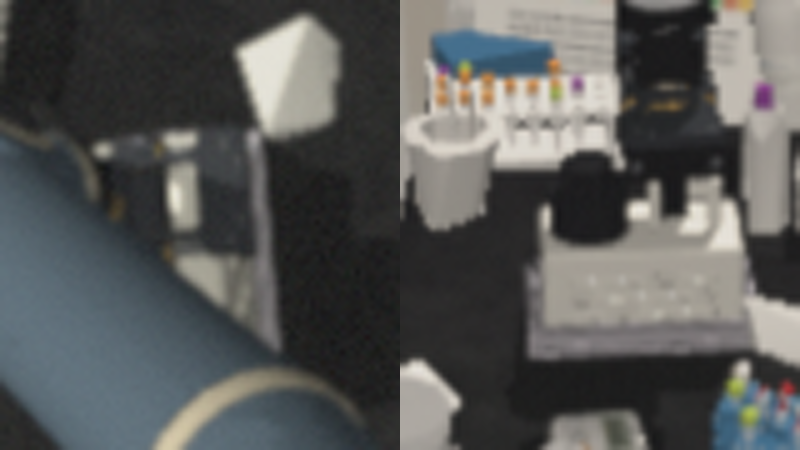

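The side crop shows the canister sitting level inside the frame walls, with the far end at (745,215) and the near end at (543,215). I'll release it and check the height from above.

Request:
send_rows(moves=[[-0.6,0,0,0,0,0,0],[-0.3,0,0,0,0,0,0],[0,0,0,0,0,0,0],[0.5,0,0,0,0,0,0],[1,0,0,0,0,0,0],[1,0,0,0,0,0,0],[1,0,0,0,0,0,0],[1,0,0,0,0,0,0],[1,0,0,-10,0,-0.11,0],[1,0,0,-20,0,-0.11,0],[1,0,0,-30,0,0,0],[1,0,0,-40,0,0,0],[1,0,0,-30,0,0,0],[1,0,0,-20,0,0,0],[1,-20,0,0,0,0,0],[1,-30,0,0,0,0,0],[1,-16,0,0,0,0,0],[1,0,0,0,0,0,0],[1,0,0,0,0,0,0]])

```text
time: 16.38
tool_pos: [0.4024, 0.3438, 0.2477]
ee_rot: [0.999, 0.042, 0.001, -0.0]
contact_force: [1.2, 0.0, -0.3]
opening: 0.0868
grasp_force: 0.0
```

Run:
```python
from h import *
y=np.radians(4.8);u=np.array([np.cos(y),np.sin(y)]);w=np.array([-u[1],u[0]])
for n in("wrist","side"):
    im,C,c,s=snap(n,n+"6")
    if n=="wrist":print(np.round(s["tool_pos"],4),np.round(s["ee_rot"],4),s["opening"])
    D=C[...,:2]-np.array([.4417,.3482]);X=D@u*1000;Y=D@w*1000;Z=C[...,2]*1000
    m=(Z>76)&(Z<98)&(abs(Y)<48)&(X>-90)&(X<90)
    k=np.linalg.lstsq(np.c_[X[m],Y[m],np.ones(m.sum())],Z[m],rcond=None)[0];print(n,m.sum(),k,cv2.minAreaRect(np.c_[X[m],Y[m]].astype(np.float32)))
    for z0,z1,nm in((113,130,"handle"),(137,152,"knob")):
        q=(Z>z0)&(Z<z1)&(abs(Y)<48)&(X>-90)&(X<90)
        if nm=="knob":q&=X<0
        else:q&=X>0
        print(nm,q.sum(),np.median(Z[q]),cv2.minAreaRect(np.c_[X[q],Y[q]].astype(np.float32)))
```

```text
[0.4024 0.3438 0.2477] [ 9.991e-01  4.160e-02  8.000e-04 -2.000e-04] 0.08677389253364443
wrist 9286 [-8.35764754e-04 -1.35303367e-04  8.54330068e+01] ((0.7156448364257812, -0.22916030883789062), (84.65437316894531, 156.59640502929688), 89.96444702148438)
handle 1022 125.07876501123059 ((35.94757080078125, 0.021189212799072266), (55.15251541137695, 12.048213958740234), 0.3430658280849457)
knob 2131 144.70341349706217 ((-38.55123519897461, -0.4916667938232422), (43.301151275634766, 43.01686477661133), 7.324175834655762)
side 366 [-1.81991906e-02  1.48491797e-02  8.44662556e+01] ((2.5068283081054688, -3.964946746826172), (89.02965545654297, 155.37872314453125), 89.32657623291016)
handle 47 119.45588917290328 ((37.91487503051758, -6.088444709777832), (16.643178939819336, 54.10550308227539), 86.41204071044922)
knob 59 141.90956302158608 ((-38.55458068847656, -4.478084564208984), (47.86085510253906, 38.51166915893555), 88.09703826904297)
```

View pics/wrist6.png

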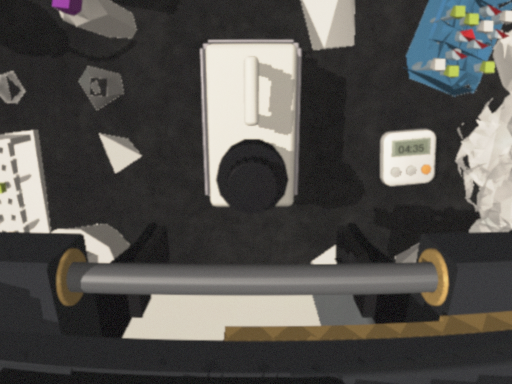

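The view shows the canister home in the frame: its top is level at z 85.4 mm, the handle at 125 mm and the knob top at 144.7 mm, with the cap at (252,175). Next I turn the wrist to mid-range, where there is room to turn either way.

Request:
send_rows(moves=[[1,0,0,0,0,0,-0.6],[1,0,0,0,0,0,-1],[1,0,0,0,0,0,-1],[1,0,0,0,0,0,-1],[1,0,0,0,0,0,-1],[1,0,0,0,0,0,-1],[1,0,0,0,0,0,-1],[1,0,0,0,0,0,-1],[1,0,0,0,0,0,-1],[1,0,0,0,0,0,-1],[1,0,0,0,0,0,-1],[1,0,0,0,0,0,-1],[1,0,0,0,0,0,-0.6],[1,0,0,0,0,0,0],[1,0,0,0,0,0,0]])

```text
time: 18.35
tool_pos: [0.4016, 0.3438, 0.2474]
ee_rot: [0.627, 0.779, 0.0, 0.0]
contact_force: [0.2, -1.0, 0.3]
opening: 0.087
grasp_force: 0.0
```

Run:
```python
from h import *
im,C,c,s=snap("wrist","w7")
print(np.round(s["joint_pos"],3))
Z=C[...,2];q=(Z>.137)&(Z<.152)&(abs(C[...,0]-.403)<.04)&(abs(C[...,1]-.345)<.04)
print(q.sum(),cv2.minAreaRect((C[q][:,:2]*1000).astype(np.float32)))
yaw=np.degrees(2*np.arctan2(s["ee_rot"][1],s["ee_rot"][0]));print(yaw)
go([.4029,.3447,.124],yaw)
```

```text
[-0.032  0.341 -0.94   1.81   0.302  1.143 -0.857]
2140 ((403.1444091796875, 344.1355285644531), (43.05357360839844, 43.34885025024414), 31.086950302124023)
102.3269622944079
shift [  0.6   1.5 123.4] turn [0.004 0.    0.003]
```

Request:
send_rows(moves=[[1,0.3,1.5,15,0,0,0],[1,0,0,30,0,0,0],[1,0,0,30,0,0,0],[1,0,0,25,0,0,0],[1,0,0,15,0,0,0],[1,0,0,8,0,0,0],[1,0,0,0,0,0,0],[0.3,0,0,0,0,0,0],[0,0,0,0,0,0,0],[-0.3,0,0,0,0,0,0],[-1,0,0,0,0,0,0],[-1,0,0,0,0,0,0],[-1,0,0,0,0,0,0],[-1,0,0,0,0,0,0],[-1,0,0,0,0,0,0]], squeeze=25)

```text
time: 20.27
tool_pos: [0.4027, 0.3444, 0.1244]
ee_rot: [0.626, 0.78, 0.0, 0.0]
contact_force: [-0.4, -0.2, -0.8]
opening: 0.0411
grasp_force: 25.0
```

```bash
python3 -c "
from cell import bot;import numpy as np
s=bot.get_state();print({k:np.round(s[k],3) for k in('tool_pos','joint_pos','contact_force','wrist_torque','opening','grasp_force')})"
```

```text
{'tool_pos': array([0.403, 0.344, 0.124]), 'joint_pos': array([-0.128,  0.484, -0.851,  1.943,  0.457,  0.918, -0.992]), 'contact_force': array([-0.409, -0.198, -0.76 ]), 'wrist_torque': array([ 0.007, -0.065, -0.009]), 'opening': np.float64(0.041), 'grasp_force': np.float64(25.0)}
```

Request:
send_rows(moves=[[-1,0,0,0,0,0,-0.4],[-1,0,0,0,0,0,-0.6],[-1,0,0,0,0,0,-0.6],[-1,0,0,0,0,0,-0.6],[-1,0,0,0,0,0,-0.6]])

```text
time: 20.9
tool_pos: [0.4031, 0.3441, 0.1244]
ee_rot: [0.462, 0.887, -0.0, 0.001]
contact_force: [0.9, -0.9, 0.3]
opening: 0.0413
grasp_force: 25.0
```

```bash
cat > st.py <<'E'
from cell import bot;import numpy as np
s=bot.get_state();print({k:np.round(s[k],3).tolist() for k in('tool_pos','joint_pos','contact_force','wrist_torque','opening')},np.degrees(2*np.arctan2(s["ee_rot"][1],s["ee_rot"][0])))
E
python3 st.py
```

```text
{'tool_pos': [0.403, 0.344, 0.124], 'joint_pos': [-0.065, 0.521, -0.945, 1.94, 0.522, 0.947, -0.656], 'contact_force': [0.903, -0.855, 0.275], 'wrist_torque': [-0.225, -0.382, -0.016], 'opening': 0.041} 124.97096227083968
```

22.5° with no torque yet (about -0.02 N m). I'll continue in small steps.

Request:
send_rows(moves=[[-1,0,0,0,0,0,-0.5],[-1,0,0,0,0,0,-0.5],[-1,0,0,0,0,0,0]])

```text
time: 21.28
tool_pos: [0.4037, 0.3438, 0.1244]
ee_rot: [0.401, 0.916, -0.0, 0.001]
contact_force: [2.7, -1.2, 0.5]
opening: 0.0415
grasp_force: 25.0
```

```bash
python3 st.py
```

```text
{'tool_pos': [0.404, 0.344, 0.124], 'joint_pos': [-0.044, 0.536, -0.978, 1.938, 0.546, 0.958, -0.54], 'contact_force': [2.663, -1.218, 0.516], 'wrist_torque': [-0.395, -0.625, -0.105], 'opening': 0.041} 132.70842711080437
```

Request:
send_rows(moves=[[-1,0,0,0,0,0,-0.5],[-1,0,0,0,0,0,-0.5],[-1,0,0,0,0,0,0]])

```text
time: 21.65
tool_pos: [0.4031, 0.3438, 0.1247]
ee_rot: [0.336, 0.942, -0.001, 0.001]
contact_force: [0.2, -3.6, 4.6]
opening: 0.0418
grasp_force: 25.0
```

```bash
python3 st.py
```

```text
{'tool_pos': [0.403, 0.344, 0.125], 'joint_pos': [-0.024, 0.551, -1.012, 1.938, 0.569, 0.972, -0.423], 'contact_force': [0.188, -3.595, 4.637], 'wrist_torque': [-0.744, -0.389, -0.193], 'opening': 0.042} 140.67877570771122
```

Request:
send_rows(moves=[[-1,0,0,0,0,0,-0.4],[-1,0,0,0,0,0,-0.4],[-1,0,0,0,0,0,0]])

```text
time: 22.02
tool_pos: [0.4037, 0.3446, 0.1251]
ee_rot: [0.284, 0.959, 0.001, 0.001]
contact_force: [1.4, -2.7, 5.0]
opening: 0.0416
grasp_force: 25.0
```

```bash
python3 st.py
```

```text
{'tool_pos': [0.404, 0.345, 0.125], 'joint_pos': [-0.008, 0.564, -1.038, 1.936, 0.589, 0.981, -0.33], 'contact_force': [1.385, -2.726, 5.011], 'wrist_torque': [-0.441, -0.592, -0.469], 'opening': 0.042} 147.00498911027665
```

Torque climbs steadily to -0.47 N m, so this is the hard stop, at about 28° to 35°. I turn the other way by about 115° in all.

Request:
send_rows(moves=[[-1,0,0,0,0,0,0.4],[-1,0,0,0,0,0,0.8],[-1,0,0,0,0,0,0.8],[-1,0,0,0,0,0,0.8],[-1,0,0,0,0,0,0.8],[-1,0,0,0,0,0,0.8],[-1,0,0,0,0,0,0.8],[-1,0,0,0,0,0,0.8],[-1,0,0,0,0,0,0.8],[-1,0,0,0,0,0,0.8],[-1,0,0,0,0,0,0]], squeeze=30)

```text
time: 23.4
tool_pos: [0.402, 0.3451, 0.1244]
ee_rot: [0.728, 0.685, 0.0, -0.0]
contact_force: [-0.5, 0.1, -0.9]
opening: 0.0413
grasp_force: 30.0
```

```bash
python3 st.py
```

```text
{'tool_pos': [0.402, 0.345, 0.124], 'joint_pos': [-0.177, 0.461, -0.783, 1.946, 0.412, 0.899, -1.231], 'contact_force': [-0.53, 0.054, -0.937], 'wrist_torque': [0.042, -0.081, 0.013], 'opening': 0.041} 86.49870174026599
```

Request:
send_rows(moves=[[-1,0,0,0,0,0,0.8],[-1,0,0,0,0,0,0.8],[-1,0,0,0,0,0,0.8],[-1,0,0,0,0,0,0.8],[-1,0,0,0,0,0,0.8],[-1,0,0,0,0,0,0.8],[-1,0,0,0,0,0,0.8],[-1,0,0,0,0,0,0.8],[-1,0,0,0,0,0,0.4],[-1,0,0,0,0,0,0],[-1,0,0,0,0,0,0]])

```text
time: 24.78
tool_pos: [0.4025, 0.3447, 0.1244]
ee_rot: [0.961, 0.277, 0.0, -0.0]
contact_force: [0.8, -0.6, -0.6]
opening: 0.0412
grasp_force: 30.0
```

```bash
python3 st.py; python3 -c "
from h import *
y=102.4
go([.403,.3444,.124],147.0-115)"
```

```text
{'tool_pos': [0.402, 0.345, 0.124], 'joint_pos': [-0.341, 0.405, -0.56, 1.954, 0.28, 0.859, -2.06], 'contact_force': [0.75, -0.613, -0.62], 'wrist_torque': [0.033, 0.041, -0.017], 'opening': 0.041} 32.12127571076141
shift [0.3 0.6 0.4] turn [-0.    -0.004  0.015]
```

It turned freely for 115°. I lift gently and watch the force.

Request:
send_rows(moves=[[-1,0,0,-1,0,0,0],[-1,0,0,-2,0,0,0],[-1,0,0,-2,0,0,0],[-1,0,0,-2,0,0,0],[-1,0,0,0,0,0,0]])

```text
time: 25.4
tool_pos: [0.4029, 0.3446, 0.1317]
ee_rot: [0.961, 0.276, 0.001, 0.0]
contact_force: [0.0, 0.4, -0.4]
opening: 0.0414
grasp_force: 30.0
```

Request:
send_rows(moves=[[-1,0,0,-4,0,0,0],[-1,0,0,-6,0,0,0],[-1,0,0,-8,0,0,0],[-1,0,0,-10,0,0,0],[-1,0,0,-14,0,0,0],[-1,0,0,-18,0,0,0],[-1,0,0,-20,0,0,0],[-1,0,0,-20,0,0,0],[-1,0,0,-20,0,0,0],[-1,0,0,-14,0,0,0],[-1,0,0,-8,0,0,0],[-1,0,0,-3,0,0,0],[-1,0,0,0,0,0,0],[-1,0,0,0,0,0,0],[-1,0,0,0,0,0,0],[-1,0,0,0,0,0,0]])

```text
time: 27.4
tool_pos: [0.4025, 0.3445, 0.2763]
ee_rot: [0.961, 0.276, 0.0, 0.0]
contact_force: [-1.0, 0.8, -1.0]
opening: 0.0415
grasp_force: 30.0
```

```bash
python3 st.py
python3 - <<'E'
from h import *
im,C,c,s=snap("side","s8")
cv2.imwrite("pics/s8c.png",cv2.resize(im[40:240,150:350,::-1],None,fx=3,fy=3,interpolation=cv2.INTER_CUBIC))
E
```

```text
{'tool_pos': [0.403, 0.344, 0.276], 'joint_pos': [-0.276, 0.239, -0.608, 1.78, 0.148, 1.168, -1.941], 'contact_force': [-0.963, 0.755, -0.977], 'wrist_torque': [-0.009, 0.004, 0.002], 'opening': 0.041} 32.034034360535365
```

View pics/s8c.png

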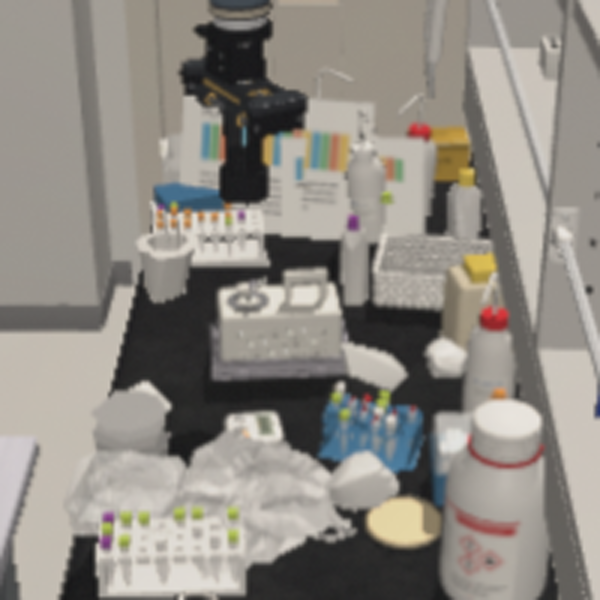

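The crop shows the cap held upright at (243,180), well above the canister, which sits in the frame with its neck open at (250,298). I'm handing it in.

```bash
python3 -c "
from cell import bot;print(bot.sign_off())"
```

```text
the job is handed in; nothing more can be done
None
```

The job is handed in: the canister is fully home in the frame, the cap came free the second way after the first hit a stop, and the gripper holds it upright about 15 cm above the canister.

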